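# Find the rocking corner of the jig plate and press its shim flat

## Robot

A 7-joint arm with a two-finger parallel gripper is mounted at the origin on the work surface. World frame = base frame: x ahead of the robot, y to its left, z up, the work surface at z = 0. Lengths are in m, angles in rad, forces in N, time in s.
With the tool pointing down it reaches from about 0.4 to 0.85 m from the base axis. Payload 4.5 kg.
Tool frame: the origin (TCP) lies on the centre line of the jaws, within the pads' length; the fingertips stand 11 mm ahead of it and the grasp point (between the pads) lies 8 mm behind it; z points along the fingers, y is the line along which they close (so a half turn about z gives the same grasp; the last joint's range is limited). The gripper opens to 88 mm and grips with 3 to 60 N. Pads are 18 mm wide; open, the fingers measure 123 mm over their backs; the gripper's body (75 mm by 187 mm) begins 45 mm behind the grasp point.
Start: joints at [1.303, 0.689, -0.195, 1.565, 0.157, 0.902, -0.215], TCP at [0.186, -0.597, 0.25] pointing down, gripper open.
Joint ranges: [-3.01, 3.01], [-0.46, 2.08], [-1.47, 1.51], [0.13, 2.56], [-1, 4.14], [0.04, 2.09], [-2.66, 2.66]. Speed limits (rad/s): [2.57, 2.57, 3.14, 3.14, 3.14, 3.14, 3.14].

## Interface

Orientations are given as a unit quaternion [x, y, z, w].
In Python, from plant import * gives the robot as it stands. The module is installed in compiled form; this text tells all that it offers.
- The arm moves only by the tool send_rows, never from a script. Its argument "motion" is a list of rows, each an object of numbers: "x", "y", "z": the shift along the tool's x, y, z in cm; "rx", "ry", "rz": the turn, a rotation vector about the tool's x, y, z in rad; "jaw": the finger opening in cm, from 0 to 8.81. In form: [{"x": .., "y": .., "z": .., "rx": .., "ry": .., "rz": .., "jaw": ..}, ...]. A call has exactly 5 rows; each row shifts and turns the commanded pose from where the row before left it, along the tool's axes as they then stand; what a row does not reach is not made up. A row lasts 1/10 s, in which the tool goes at most 50 mm and 8.59 degrees, less where a joint would pass 70% of its speed; a pose out of reach is approached as far as the arm can. A call is refused whole if a number of a shift passes 5 or a number of a turn 0.15, either way. A call with a gripper value outside its range is refused whole. The fingers move at their own pace and stop on an object; "grip_force" is the grip in N (left out, the last holds). Time passes only in rows, so rows that do not move let the fingers close, or fill a call up. It gives the time, the measured TCP pose, the force, the opening and the grip force at its end, in the units of the state.
- get_state(): the state, without advancing time (a new reading comes with each control period).
- snapshot(name): name is "side" or "top" or "wrist"; returns a dict with "img" (420x560x3 uint8, red, green, blue), "vertical_fov" (degrees; the focal length in pixels is half the picture's height over the tangent of half this angle, whatever the lens; pixels are square), "cx", "cy" (the principal point, pixels), "D" ([k1, k2, p1, p2, k3] as OpenCV has them; the pictures are not rectified), "extrinsics" (4x4, takes a point from camera to world coordinates). Camera axes: x right, y up, looking along -z (the intrinsics and any distortion apply to the point x, -y, -z); pixel columns grow to the right and rows downward; lengths in m; the calibration is good to about 2 mm. A picture is of the moment at which its call begins. There is no depth.
- finish_job(): hands the job in; it is judged then, once.
The state is a dict: "clock": time; "q": joint angles; "qd": joint speeds; "joint_torque": joint torques, N m; "tool_pos": TCP position; "eef_rot": TCP orientation; "contact_force": force on the tool from outside, world axes, zero at the start; "moment": the same for the moment, N m; "opening": opening from 0.0 (shut) to 1.0 (fully open); "finger_force": force on a finger pad.
Only numpy, scipy, OpenCV 4.12 (cv2) and the standard library are available. Lean on these libraries where they do the work, as an engineer would, in place of code of your own. Each camera call takes 0.05 s, during which the arm holds its last target. There are 200 camera calls.

## Task

The jig plate with the small vice on the shop counter rocks. Press down on its corners one after another until you find the one that gives way, then press that corner's hinged shim tab fully flat so that it stays down, and leave the other three shim tabs standing. Only press with the fingers: do not lift or shift the plate or grasp anything, and leave the other things on the counter and plate where they are.

Things in the scene. Friction and masses are not known exactly. Their poses are not given: they have to be found in the camera images.
- plate: aluminium jig plate 180 (x) x 240 (y) x 10 mm, 1.9 kg with the grey vice bolted on its middle (90 x 78 mm, 64 mm high above the plate; its screw and 64 mm cross handle reach 72 mm from the centre towards the robot). It lies loose on four hidden feet at (+-70, +-85) mm. Origin at the centre of its underside, 40 mm above the counter; x away from the robot, y left, z up
- stand: the fixed dark steel stand under the plate, 190 x 236 mm with four ears below the shims' tabs; origin at its centre on the counter, axes like the plate's; the plate keeps square above it
- corner_near_left (a point): where to press the plate's near left corner: on its upper face, 20 mm in from the near edge and 22 mm in from the left edge, 50 mm above the counter. One of the four corners, no telling which by eye, stands on a soft foot: it gives way at 3 to 4 N, is 5 mm down by 5 N and springs back when released. Firm corners yield less than 1 mm at 15 N
- corner_near_right (a point): where to press the plate's near right corner: on its upper face, 20 mm in from the near edge and 22 mm in from the right edge, 50 mm above the counter. One of the four corners, no telling which by eye, stands on a soft foot: it gives way at 3 to 4 N, is 5 mm down by 5 N and springs back when released. Firm corners yield less than 1 mm at 15 N
- corner_far_left (a point): where to press the plate's far left corner: on its upper face, 20 mm in from the far edge and 22 mm in from the left edge, 50 mm above the counter. One of the four corners, no telling which by eye, stands on a soft foot: it gives way at 3 to 4 N, is 5 mm down by 5 N and springs back when released. Firm corners yield less than 1 mm at 15 N
- corner_far_right (a point): where to press the plate's far right corner: on its upper face, 20 mm in from the far edge and 22 mm in from the right edge, 50 mm above the counter. One of the four corners, no telling which by eye, stands on a soft foot: it gives way at 3 to 4 N, is 5 mm down by 5 N and springs back when released. Firm corners yield less than 1 mm at 15 N
- tab_near_left (a point): middle of the outer end, upper face, of the near left shim's steel tab (30 mm wide, 80 long, 4 thick), hinged under the plate's left edge (hinge along plate x, 115 mm from its centre, 12 mm up) and sloping up to the left. Standing, this end is 57 mm out from the hinge, 68 mm up. Press straight down within 10 mm inboard of it, until level: upper face 14 mm above the counter
- shim_near_left (a joint): angle of the near left shim: 0 to 0.04 rad as found (tab standing up at 43 degrees), 0.75 rad pressed fully flat. It needs 1 to 2 N at the tab and stays where it is left. It goes flat only at the corner with the soft foot; at a firm corner it jams after about 0.3 rad and stays there, partly down
- tab_near_right (a point): middle of the outer end, upper face, of the near right shim's steel tab (30 mm wide, 80 long, 4 thick), hinged under the plate's right edge (hinge along plate x, 115 mm from its centre, 12 mm up) and sloping up to the right. Standing, this end is 57 mm out from the hinge, 68 mm up. Press straight down within 10 mm inboard of it, until level: upper face 14 mm above the counter
- shim_near_right (a joint): angle of the near right shim: 0 to 0.04 rad as found (tab standing up at 43 degrees), 0.75 rad pressed fully flat. It needs 1 to 2 N at the tab and stays where it is left. It goes flat only at the corner with the soft foot; at a firm corner it jams after about 0.3 rad and stays there, partly down
- tab_far_left (a point): middle of the outer end, upper face, of the far left shim's steel tab (30 mm wide, 80 long, 4 thick), hinged under the plate's left edge (hinge along plate x, 115 mm from its centre, 12 mm up) and sloping up to the left. Standing, this end is 57 mm out from the hinge, 68 mm up. Press straight down within 10 mm inboard of it, until level: upper face 14 mm above the counter
- shim_far_left (a joint): angle of the far left shim: 0 to 0.04 rad as found (tab standing up at 43 degrees), 0.75 rad pressed fully flat. It needs 1 to 2 N at the tab and stays where it is left. It goes flat only at the corner with the soft foot; at a firm corner it jams after about 0.3 rad and stays there, partly down
- tab_far_right (a point): middle of the outer end, upper face, of the far right shim's steel tab (30 mm wide, 80 long, 4 thick), hinged under the plate's right edge (hinge along plate x, 115 mm from its centre, 12 mm up) and sloping up to the right. Standing, this end is 57 mm out from the hinge, 68 mm up. Press straight down within 10 mm inboard of it, until level: upper face 14 mm above the counter
- shim_far_right (a joint): angle of the far right shim: 0 to 0.04 rad as found (tab standing up at 43 degrees), 0.75 rad pressed fully flat. It needs 1 to 2 N at the tab and stays where it is left. It goes flat only at the corner with the soft foot; at a firm corner it jams after about 0.3 rad and stays there, partly down
- hinge: bystander: brass butt hinge, 50 x 50 mm, 3 mm thick with a 7 mm knuckle, lying loose on the plate between the vice and the plate's left edge; origin at its underside
- padlock: bystander: brass padlock lying flat, body 40 x 42 x 20 mm, beside the plate's left edge between the two left shims; origin under its body
- screw_box: bystander: cardboard screw box 44 x 70 x 32 mm, beside the plate's right edge between the two right shims; origin under its centre
- tape_measure: bystander: tape measure lying flat, about 68 x 68 x 36 mm, on the counter to the right; origin under its centre
- screwdriver: bystander: screwdriver lying on the counter beyond the stand; origin at its underside
- spray_can: bystander: standing spray can, 56 mm across, 160 mm high, on the counter to the left; origin under its centre
- wax_jar: bystander: standing jar, 60 mm across, 60 mm high, beyond the stand to the right; origin under its centre

How it is judged:
By the outcome, as a careful person would: the job done as asked, in the order asked, and still so for the second after the job is handed in, with the robot touching nothing.
It also fails if it takes over 54 s, if anything falls off the work surface, if the arm or the gripper's body presses on something with over 40 N, if the wrist force passes 120 N, or if a joint passes its speed limit or range.

## Working session

There is one attempt and no reset: what is moved stays moved. The work goes in short steps, Python scripts to look and compute and a tool call to move; the robot and the scene stay as the last step left them, time stands still between calls to the robot, and variables do not carry over. Pictures are saved under pics/ and viewed, at most 10 in all, crops included, and the job is handed in when it is done.

Besides the shell and the picture viewer there is one more tool, called after ">>>" as name([rows], argument=value, ...), one row to a line, values as JSON. send_rows: Moves the arm, as the interface text tells. Its arguments: {"type":"object","properties":{"motion":{"type":"array"},"grip_force":{"type":"number"}},"required":["motion"]}

```bash
mkdir -p pics; cat > h.py <<'E'
from plant import *
import numpy as np, cv2
def cam(s):
    f=210/np.tan(np.radians(s["vertical_fov"])/2)
    return np.array([[f,0,s["cx"]],[0,f,s["cy"]],[0,0,1]]),np.array(s["D"],float),np.array(s["extrinsics"])
def ray(s,uv):
    K,D,E=cam(s); p=cv2.undistortPoints(np.array(uv,float).reshape(-1,1,2),K,D).reshape(-1,2)
    d=np.c_[p[:,0],-p[:,1],-np.ones(len(p))]@E[:3,:3].T
    return E[:3,3],d
def onz(s,uv,z):
    o,d=ray(s,uv); return o+d*((z-o[2])/d[:,2])[:,None]
def proj(s,P):
    K,D,E=cam(s); c=(np.atleast_2d(P)-E[:3,3])@E[:3,:3]
    return cv2.projectPoints(c*[1,-1,-1],np.zeros(3),np.zeros(3),K,D)[0].reshape(-1,2)
def save(s,n): cv2.imwrite(f"pics/{n}.png",s["img"][:,:,::-1])
E
python3 - <<'E'
from h import *
for n in("top","side"):
    s=snapshot(n);save(s,n+"0");print(n,np.round(s["extrinsics"],3).tolist())
st=get_state();print({k:np.round(v,3).tolist() for k,v in st.items()})
E
```

```text
top [[0.013, 0.979, -0.203, 0.395], [-1.0, 0.011, -0.008, -0.02], [-0.006, 0.203, 0.979, 1.13], [0.0, 0.0, 0.0, 1.0]]
side [[-0.996, 0.063, -0.066, 0.526], [-0.091, -0.76, 0.644, 0.729], [-0.01, 0.647, 0.763, 0.962], [0.0, 0.0, 0.0, 1.0]]
{'clock': 0.1, 'q': [1.303, 0.69, -0.195, 1.566, 0.157, 0.902, -0.215], 'qd': [0.001, -0.005, 0.0, -0.001, 0.0, -0.003, 0.001], 'joint_torque': [-0.002, -52.85, -1.271, -15.384, -0.053, 0.002, 0.0], 'tool_pos': [0.186, -0.596, 0.249], 'eef_rot': [0.989, 0.15, -0.0, -0.001], 'contact_force': [-0.28, 0.712, -0.122], 'moment': [0.006, 0.077, -0.006], 'finger_force': 0.0, 'opening': 1.002}
```

View pics/top0.png

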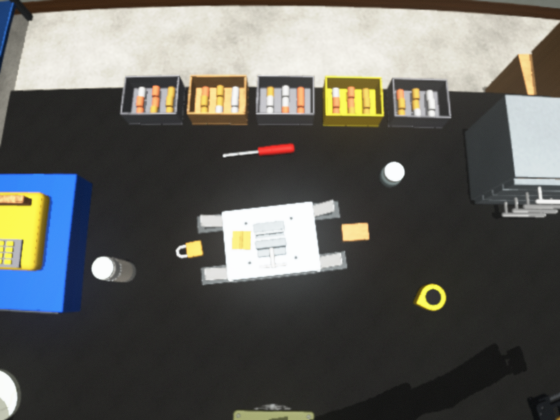

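View pics/side0.png

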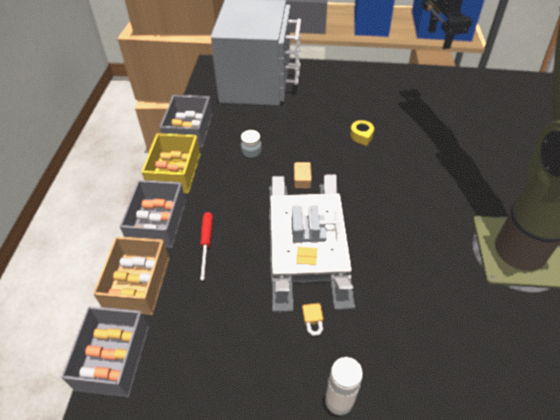

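The top view shows the plate as a white quad (222–319, 203–279), slightly turned, with the ears/tabs at its four corners, about (210,222), (215,273), (327,209), (333,261). The vice is in its middle, with the hinge, padlock and box beside it. Next I measure the plate.

```bash
python3 - <<'E'
from h import *
s=snapshot("top")
g=s["img"].astype(int); m=((g.min(2)>170)).astype(np.uint8)
roi=np.zeros_like(m); roi[195:290,190:355]=m[195:290,190:355]
roi=cv2.morphologyEx(roi,cv2.MORPH_CLOSE,np.ones((25,25))); roi=cv2.morphologyEx(roi,cv2.MORPH_OPEN,np.ones((31,31)))
c=max(cv2.findContours(roi,0,2)[0],key=cv2.contourArea).reshape(-1,2)
w=onz(s,c,0.05)[:,:2]
r=cv2.minAreaRect((w*1000).astype(np.float32)); print(r)
b=cv2.boxPoints(r)/1000; print(b)
for u in range(2):
  yaw=np.radians(r[2]-(90 if u else 0)); print(np.degrees(yaw))
C=np.array(r[0])/1000
a=r[2] if r[2]<45 else r[2]-90; yaw=np.radians(a)
R=np.array([[np.cos(yaw),-np.sin(yaw)],[np.sin(yaw),np.cos(yaw)]])
print("C",C,"yaw",a)
def P(l,z): return np.array([*(C+R@np.array(l)),z])
pts={}
for n,sx in(("near",-1),("far",1)):
  for k,sy in(("left",1),("right",-1)):
    pts["corner",n,k]=P([sx*.07,sy*.098],.05)
    pts["tab",n,k]=P([sx*.07,sy*.172],.068)
for k,v in pts.items(): print(k,v.round(4),proj(s,v).round(1))
pl=[P([x*.09,y*.12],.05) for x,y in((-1,-1),(-1,1),(1,1),(1,-1))]
t=snapshot("side")
for S,n,(u0,u1,v0,v1) in((s,"top",(190,355,190,295)),(t,"side",(255,365,165,315))):
  f=4; im=cv2.resize(np.ascontiguousarray(S["img"][v0:v1,u0:u1,::-1]),None,fx=f,fy=f,interpolation=cv2.INTER_CUBIC)
  to=lambda p:(((proj(S,p)-[u0,v0])+.5)*f).astype(int)
  cv2.polylines(im,[to(np.array(pl))],True,(0,0,255),1)
  for v in pts.values(): cv2.circle(im,tuple(int(q) for q in to(v)[0]),3,(0,255,0),-1)
  cv2.imwrite(f"pics/{n}_fit.png",im)
E
```

```text
((536.1612548828125, 13.157379150390625), (189.6011199951172, 246.65676879882812), 2.1809349060058594)
[[ 0.43673608  0.13278876]
 [ 0.44612268 -0.11368934]
 [ 0.63558644 -0.106474  ]
 [ 0.62619984  0.14000408]]
2.1809349060058594
-87.81906509399414
C [0.53616125 0.01315738] yaw 2.1809349060058594
('corner', 'near', 'left') [0.4625 0.1084 0.05  ] [[233.8 267.8]]
('tab', 'near', 'left') [0.4597 0.1824 0.068 ] [[203.9 268. ]]
('corner', 'near', 'right') [ 0.4699 -0.0874  0.05  ] [[309.8 265.9]]
('tab', 'near', 'right') [ 0.4728 -0.1614  0.068 ] [[339.4 264.6]]
('corner', 'far', 'left') [0.6024 0.1138 0.05  ] [[233.5 214.5]]
('tab', 'far', 'left') [0.5996 0.1877 0.068 ] [[204.4 213.9]]
('corner', 'far', 'right') [ 0.6098 -0.0821  0.05  ] [[307.8 212.6]]
('tab', 'far', 'right') [ 0.6127 -0.1561  0.068 ] [[336.6 210.5]]
```

View pics/top_fit.png

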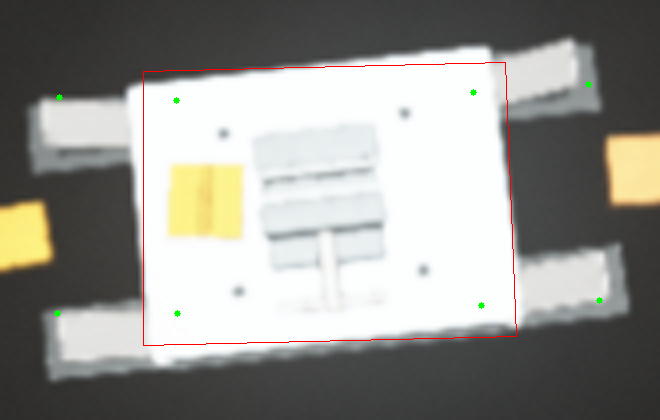

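View pics/side_fit.png

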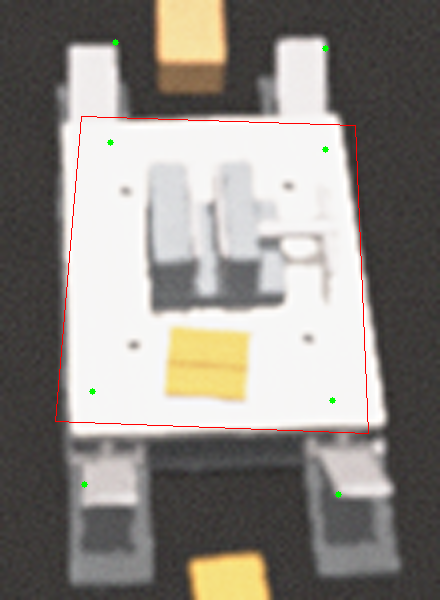

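The first fit is off because the tabs merged with the plate in the mask. The plate is brighter than the tabs, so I'll raise the threshold and fit the known size in both views.

```bash
cat > fit.py <<'E'
from h import *
from scipy.optimize import least_squares
def quad(S,box,th):
    u0,u1,v0,v1=box; g=S["img"].min(2); f=4
    gg=cv2.resize(np.ascontiguousarray(g[v0:v1,u0:u1]),None,fx=f,fy=f,interpolation=cv2.INTER_CUBIC)
    m=(gg>th).astype(np.uint8); m=cv2.morphologyEx(m,cv2.MORPH_OPEN,np.ones((9,9)))
    c=max(cv2.findContours(m,0,2)[0],key=cv2.contourArea); h=cv2.convexHull(c)
    m2=cv2.fillConvexPoly(np.zeros_like(m),h,1)
    e=0.02*cv2.arcLength(h,True); q=cv2.approxPolyDP(h,e,True).reshape(-1,2)
    return (q+.5)/f-.5+[u0,v0],gg,q
def pose(p,l,z=None):
    c,s=np.cos(p[2]),np.sin(p[2]); l=np.atleast_2d(l)
    return np.c_[p[0]+c*l[:,0]-s*l[:,1],p[1]+s*l[:,0]+c*l[:,1],l[:,2]]
L=np.array([[-.09,-.12,.05],[-.09,.12,.05],[.09,.12,.05],[.09,-.12,.05]])
PTS={f"{t}_{n}_{k}":[sx*.07,sy*y,z] for t,y,z in(("corner",.098,.05),("tab",.172,.068)) for n,sx in(("near",-1),("far",1)) for k,sy in(("left",1),("right",-1))}
E
python3 - <<'E'
from fit import *
V={}
for n,box in(("top",(215,330,195,290)),("side",(262,358,185,282))):
  S=snapshot(n); q,gg,qi=quad(S,box,232); print(n,q.round(1).tolist()); V[n]=(S,q)
  if len(q)!=4: continue
  w=onz(S,q,.05)[:,:2]
  def res(p):
    P=pose(p,L)[:,:2]; return np.concatenate([w[np.argmin(np.linalg.norm(w-a,axis=1))]-a for a in P])
  r=least_squares(res,[.537,.013,.08]); print(r.x.round(4),"res mm",(r.fun*1000).round(1))
E
```

```text
top [[311.1, 202.6], [319.1, 269.9], [228.1, 279.1], [222.4, 212.4]]
[0.5346 0.0158 0.1189] res mm [ 0.7  2.6  2.4 -2.3 -1.9 -2.  -1.2  1.7]
side [[334.9, 184.6], [349.9, 269.6], [273.4, 272.1], [273.1, 184.6]]
[ 0.5391 -0.0058  0.1183] res mm [  9.8 -13.4  -1.5  17.2  -4.7  17.4  -3.7 -21.1]
```

```bash
python3 - <<'E'
from fit import *
p=[.5346,.0158,.119]; out=[]
for n,(u0,u1,v0,v1) in(("top",(190,355,190,295)),("side",(255,365,170,320))):
  S=snapshot(n); f=4 if n=="top" else 3; im=cv2.resize(np.ascontiguousarray(S["img"][v0:v1,u0:u1,::-1]),None,fx=f,fy=f,interpolation=cv2.INTER_CUBIC)
  to=lambda q:(((proj(S,q)-[u0,v0])+.5)*f).astype(int)
  cv2.polylines(im,[to(pose(p,L))],True,(0,0,255),1)
  for v in PTS.values(): cv2.circle(im,tuple(int(a) for a in to(pose(p,v))[0]),2,(0,160,0),-1)
  cv2.imwrite(f"pics/{n}_fit2.png",im)
a=cv2.imread("pics/top_fit2.png");b=cv2.imread("pics/side_fit2.png")
print(a.shape,b.shape)
b=b[:a.shape[0]] if b.shape[0]>a.shape[0] else b
h=max(a.shape[0],450); 
a=cv2.resize(a,None,fx=.7,fy=.7); b2=cv2.imread("pics/side_fit2.png")
c=np.zeros((450,a.shape[1]+b2.shape[1],3),np.uint8); c[:a.shape[0],:a.shape[1]]=a; c[:b2.shape[0],a.shape[1]:]=b2
cv2.imwrite("pics/fit2.png",c)
for k,v in PTS.items(): print(k,pose(p,v)[0].round(4))
E
```

```text
(420, 660, 3) (450, 330, 3)
corner_near_left [0.4535 0.1048 0.05  ]
corner_near_right [ 0.4767 -0.0898  0.05  ]
corner_far_left [0.5925 0.1214 0.05  ]
corner_far_right [ 0.6157 -0.0732  0.05  ]
tab_near_left [0.4447 0.1783 0.068 ]
tab_near_right [ 0.4855 -0.1633  0.068 ]
tab_far_left [0.5837 0.1949 0.068 ]
tab_far_right [ 0.6245 -0.1467  0.068 ]
```

View pics/fit2.png

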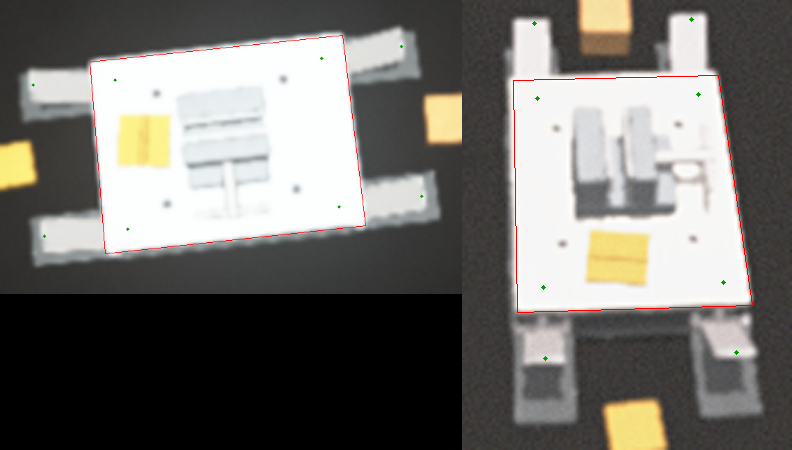

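The overlay matches the plate in both views: the red outline lies on the plate's edges and the tab points lie on the tab ends. I take the plate pose as (0.5346, 0.0158) with yaw 0.119. Next I plan a move to above the near right corner, with the jaws shut and tool y along plate x.

```bash
cat > plan.py <<'E'
from fit import *
from scipy.spatial.transform import Rotation as Ro
p=[.5346,.0158,.119]
def plan(l,z,n,turn=True):
    """rows to put the fingertip over plate-local (lx,ly) at height z, in n rows"""
    st=get_state(); R=Ro.from_quat(st["eef_rot"]); t=pose(p,[l[0],l[1],z+.011])[0]; x0=np.array(st["tool_pos"])
    G=Ro.from_matrix(np.array([[np.cos(p[2]+np.pi/2),np.sin(p[2]+np.pi/2),0],[np.sin(p[2]+np.pi/2),-np.cos(p[2]+np.pi/2),0],[0,0,-1]]).T.T)
    rv=(R.inv()*G).as_rotvec(); step=Ro.from_rotvec(rv/n)
    print("total rotvec",rv.round(3),"per row",(rv/n).round(3),"local total cm",((G.inv()).apply(t-x0)*100).round(2))
    if n>1:
        for i in range(n): print(i,((R.inv()).apply((t-x0)/n)*100).round(2)); R=R*step
    print("tip",(x0-[0,0,.011]).round(4),"F",np.round(st["contact_force"],2),"t",st["clock"],"open",st["opening"],"q",np.round(st["q"],2))
E
python3 -c "
from plan import *
plan([-.07,-.098],.09,15)"
```

```text
total rotvec [-0.    -0.    -1.388] per row [-0.    -0.    -0.093] local total cm [46.88 34.91 14.86]
0 [ 2.86 -2.65  0.99]
1 [ 3.09 -2.37  0.99]
2 [ 3.3  -2.08  0.99]
3 [ 3.47 -1.77  0.99]
4 [ 3.62 -1.44  0.99]
5 [ 3.74 -1.1   0.99]
6 [ 3.82 -0.75  0.99]
7 [ 3.88 -0.39  0.99]
8 [ 3.9  -0.03  0.99]
9 [3.88 0.33 0.99]
10 [3.84 0.69 0.99]
11 [3.76 1.04 0.99]
12 [3.64 1.38 0.99]
13 [3.5  1.71 0.99]
14 [3.33 2.03 0.99]
tip [ 0.1857 -0.5967  0.2386] F [ 0.58 -0.53 -0.31] t 0.4 open 1.0008646067553504 q [ 1.3   0.69 -0.19  1.57  0.16  0.9  -0.22]
```

>>> send_rows([
  {"x":2.86,"y":-2.65,"z":0.8,"rz":-0.093,"jaw":0},
  {"x":3.09,"y":-2.37,"z":0.8,"rz":-0.093,"jaw":0},
  {"x":3.3,"y":-2.08,"z":0.8,"rz":-0.093,"jaw":0},
  {"x":3.47,"y":-1.77,"z":0.8,"rz":-0.093,"jaw":0},
  {"x":3.62,"y":-1.44,"z":0.8,"rz":-0.093,"jaw":0},
], grip_force=5)

```text
schema error: expected keys x, y, z, rx, ry, rz, jaw
```

>>> send_rows([
  {"x":3.74,"y":-1.1,"z":0.8,"rz":-0.093,"jaw":0},
  {"x":3.82,"y":-0.75,"z":0.8,"rz":-0.093,"jaw":0},
  {"x":3.88,"y":-0.39,"z":0.8,"rz":-0.093,"jaw":0},
  {"x":3.9,"y":-0.03,"z":0.8,"rz":-0.093,"jaw":0},
  {"x":3.88,"y":0.33,"z":0.8,"rz":-0.093,"jaw":0},
])

```text
schema error: expected keys x, y, z, rx, ry, rz, jaw
```

>>> send_rows([
  {"x":3.84,"y":0.69,"z":0.8,"rz":-0.093,"jaw":0},
  {"x":3.76,"y":1.04,"z":0.8,"rz":-0.093,"jaw":0},
  {"x":3.64,"y":1.38,"z":0.8,"rz":-0.093,"jaw":0},
  {"x":3.5,"y":1.71,"z":0.8,"rz":-0.093,"jaw":0},
  {"x":3.33,"y":2.03,"z":0.8,"rz":-0.093,"jaw":0},
])

```text
schema error: expected keys x, y, z, rx, ry, rz, jaw
```

>>> send_rows([
  {"jaw":0},
  {"jaw":0},
  {"jaw":0},
  {"jaw":0},
  {"jaw":0},
])

```text
schema error: expected keys x, y, z, rx, ry, rz, jaw
```

```bash
python3 -c "
from plan import *
plan([-.07,-.098],.06,1)"
```

```text
total rotvec [-0.    -0.    -1.388] per row [-0.    -0.    -1.388] local total cm [46.88 34.91 17.86]
tip [ 0.1857 -0.5967  0.2386] F [ 0.58 -0.53 -0.31] t 0.4 open 1.0008646067553504 q [ 1.3   0.69 -0.19  1.57  0.16  0.9  -0.22]
```

All keys are needed in every row.

>>> send_rows([
  {"x":2.86,"y":-2.65,"z":0.8,"rx":0,"ry":0,"rz":-0.093,"jaw":0},
  {"x":3.09,"y":-2.37,"z":0.8,"rx":0,"ry":0,"rz":-0.093,"jaw":0},
  {"x":3.3,"y":-2.08,"z":0.8,"rx":0,"ry":0,"rz":-0.093,"jaw":0},
  {"x":3.47,"y":-1.77,"z":0.8,"rx":0,"ry":0,"rz":-0.093,"jaw":0},
  {"x":3.62,"y":-1.44,"z":0.8,"rx":0,"ry":0,"rz":-0.093,"jaw":0},
], grip_force=5)

```text
clock: 0.9
tool_pos: [0.2833, -0.4265, 0.2097]
eef_rot: [0.927, 0.376, 0.0, 0.0]
contact_force: [1.0, -0.2, 0.8]
opening: 0.573
finger_force: 0.0
```

>>> send_rows([
  {"x":3.74,"y":-1.1,"z":0.8,"rx":0,"ry":0,"rz":-0.093,"jaw":0},
  {"x":3.82,"y":-0.75,"z":0.8,"rx":0,"ry":0,"rz":-0.093,"jaw":0},
  {"x":3.88,"y":-0.39,"z":0.8,"rx":0,"ry":0,"rz":-0.093,"jaw":0},
  {"x":3.9,"y":-0.03,"z":0.8,"rx":0,"ry":0,"rz":-0.093,"jaw":0},
  {"x":3.88,"y":0.33,"z":0.8,"rx":0,"ry":0,"rz":-0.093,"jaw":0},
])

```text
clock: 1.4
tool_pos: [0.3799, -0.2572, 0.1696]
eef_rot: [0.815, 0.579, 0.0, 0.0]
contact_force: [0.1, 0.0, -0.5]
opening: 0.119
finger_force: 0.0
```

>>> send_rows([
  {"x":3.84,"y":0.69,"z":0.8,"rx":0,"ry":0,"rz":-0.093,"jaw":0},
  {"x":3.76,"y":1.04,"z":0.8,"rx":0,"ry":0,"rz":-0.093,"jaw":0},
  {"x":3.64,"y":1.38,"z":0.8,"rx":0,"ry":0,"rz":-0.093,"jaw":0},
  {"x":3.5,"y":1.71,"z":0.8,"rx":0,"ry":0,"rz":-0.093,"jaw":0},
  {"x":3.33,"y":2.03,"z":0.8,"rx":0,"ry":0,"rz":-0.093,"jaw":0},
])

```text
clock: 1.9
tool_pos: [0.4761, -0.0873, 0.1295]
eef_rot: [0.66, 0.751, 0.0, 0.0]
contact_force: [0.8, 0.1, -0.8]
opening: 0.005
finger_force: 0.0
```

>>> send_rows([
  {"x":0,"y":0,"z":0,"rx":0,"ry":0,"rz":0,"jaw":0},
  {"x":0,"y":0,"z":0,"rx":0,"ry":0,"rz":0,"jaw":0},
  {"x":0,"y":0,"z":0,"rx":0,"ry":0,"rz":0,"jaw":0},
  {"x":0,"y":0,"z":0,"rx":0,"ry":0,"rz":0,"jaw":0},
  {"x":0,"y":0,"z":0,"rx":0,"ry":0,"rz":0,"jaw":0},
])

```text
clock: 2.4
tool_pos: [0.4747, -0.09, 0.1299]
eef_rot: [0.662, 0.749, -0.0, 0.0]
contact_force: [0.4, -0.5, 0.3]
opening: 0.004
finger_force: 0.0
```

```bash
python3 -c "
from plan import *
plan([-.07,-.098],.06,1)"
```

```text
total rotvec [-0.     0.001  0.005] per row [-0.     0.001  0.005] local total cm [-0.01  0.21  5.89]
tip [ 0.4747 -0.09    0.1189] F [ 0.44 -0.54  0.34] t 2.4 open 0.0039055037083616574 q [ 0.29  0.73 -0.33  2.09  0.57  0.41 -0.36]
```

>>> send_rows([
  {"x":0,"y":0.2,"z":3,"rx":0,"ry":0,"rz":0,"jaw":0},
  {"x":0,"y":0,"z":2.4,"rx":0,"ry":0,"rz":0,"jaw":0},
  {"x":0,"y":0,"z":1.1,"rx":0,"ry":0,"rz":0,"jaw":0},
  {"x":0,"y":0,"z":0,"rx":0,"ry":0,"rz":0,"jaw":0},
  {"x":0,"y":0,"z":0,"rx":0,"ry":0,"rz":0,"jaw":0},
])

```text
clock: 2.9
tool_pos: [0.477, -0.0889, 0.065]
eef_rot: [0.661, 0.75, -0.0, 0.0]
contact_force: [-0.1, 0.3, 0.5]
opening: 0.009
finger_force: 0.0
```

>>> send_rows([
  {"x":0,"y":0,"z":0.1,"rx":0,"ry":0,"rz":0,"jaw":0},
  {"x":0,"y":0,"z":0.1,"rx":0,"ry":0,"rz":0,"jaw":0},
  {"x":0,"y":0,"z":0.1,"rx":0,"ry":0,"rz":0,"jaw":0},
  {"x":0,"y":0,"z":0.1,"rx":0,"ry":0,"rz":0,"jaw":0},
  {"x":0,"y":0,"z":0,"rx":0,"ry":0,"rz":0,"jaw":0},
])

```text
clock: 3.4
tool_pos: [0.4773, -0.0886, 0.061]
eef_rot: [0.661, 0.75, 0.0, 0.0]
contact_force: [0.7, -0.8, 4.8]
opening: 0.006
finger_force: 2.3
```

>>> send_rows([
  {"x":0,"y":0,"z":0.05,"rx":0,"ry":0,"rz":0,"jaw":0},
  {"x":0,"y":0,"z":0.05,"rx":0,"ry":0,"rz":0,"jaw":0},
  {"x":0,"y":0,"z":0,"rx":0,"ry":0,"rz":0,"jaw":0},
  {"x":0,"y":0,"z":0,"rx":0,"ry":0,"rz":0,"jaw":0},
  {"x":0,"y":0,"z":0,"rx":0,"ry":0,"rz":0,"jaw":0},
])

```text
clock: 3.9
tool_pos: [0.4772, -0.0887, 0.06]
eef_rot: [0.661, 0.75, -0.0, 0.0]
contact_force: [-0.3, -0.5, 5.8]
opening: 0.009
finger_force: 2.7
```

>>> send_rows([
  {"x":0,"y":0,"z":0.1,"rx":0,"ry":0,"rz":0,"jaw":0},
  {"x":0,"y":0,"z":0.05,"rx":0,"ry":0,"rz":0,"jaw":0},
  {"x":0,"y":0,"z":0,"rx":0,"ry":0,"rz":0,"jaw":0},
  {"x":0,"y":0,"z":0,"rx":0,"ry":0,"rz":0,"jaw":0},
  {"x":0,"y":0,"z":0,"rx":0,"ry":0,"rz":0,"jaw":0},
])

```text
clock: 4.4
tool_pos: [0.4772, -0.0887, 0.0585]
eef_rot: [0.661, 0.75, -0.0, 0.0]
contact_force: [-0.3, -0.7, 6.4]
opening: 0.005
finger_force: 3.0
```

>>> send_rows([
  {"x":0,"y":0,"z":0.1,"rx":0,"ry":0,"rz":0,"jaw":0},
  {"x":0,"y":0,"z":0.1,"rx":0,"ry":0,"rz":0,"jaw":0},
  {"x":0,"y":0,"z":0,"rx":0,"ry":0,"rz":0,"jaw":0},
  {"x":0,"y":0,"z":0,"rx":0,"ry":0,"rz":0,"jaw":0},
  {"x":0,"y":0,"z":0,"rx":0,"ry":0,"rz":0,"jaw":0},
])

```text
clock: 4.9
tool_pos: [0.4771, -0.0888, 0.0566]
eef_rot: [0.661, 0.75, -0.0, 0.0]
contact_force: [-0.5, -1.1, 6.7]
opening: 0.007
finger_force: 3.7
```

The near right corner went down 4.5 mm at about 6.5 N, so this is the soft one. I'll lift off, let it spring back, and go over its tab.

>>> send_rows([
  {"x":0,"y":0,"z":-0.5,"rx":0,"ry":0,"rz":0,"jaw":0},
  {"x":0,"y":0,"z":-2,"rx":0,"ry":0,"rz":0,"jaw":0},
  {"x":0,"y":0,"z":-2.5,"rx":0,"ry":0,"rz":0,"jaw":0},
  {"x":0,"y":0,"z":0,"rx":0,"ry":0,"rz":0,"jaw":0},
  {"x":0,"y":0,"z":0,"rx":0,"ry":0,"rz":0,"jaw":0},
])

```text
clock: 5.4
tool_pos: [0.4772, -0.0886, 0.1062]
eef_rot: [0.661, 0.75, 0.0, 0.0]
contact_force: [-0.3, 0.2, 0.5]
opening: 0.005
finger_force: 0.0
```

>>> send_rows([
  {"x":-2.5,"y":0,"z":0,"rx":0,"ry":0,"rz":0,"jaw":0},
  {"x":-2.5,"y":0,"z":0,"rx":0,"ry":0,"rz":0,"jaw":0},
  {"x":-2,"y":0,"z":0,"rx":0,"ry":0,"rz":0,"jaw":0},
  {"x":0,"y":0,"z":0,"rx":0,"ry":0,"rz":0,"jaw":0},
  {"x":0,"y":0,"z":0,"rx":0,"ry":0,"rz":0,"jaw":0},
])

```text
clock: 5.9
tool_pos: [0.4853, -0.1573, 0.1053]
eef_rot: [0.661, 0.75, -0.0, -0.001]
contact_force: [-0.2, 0.6, -0.5]
opening: 0.004
finger_force: 0.0
```

```bash
python3 -c "
from plan import *
plan([-.07,-.167],.014,1)
S=snapshot('side');T=snapshot('top')
f=lambda I:cv2.resize(I[...,::-1],None,fx=3,fy=3,interpolation=cv2.INTER_CUBIC)
a=f(S['img'][140:320,250:370]);b=f(T['img'][180:300,220:360]);c=np.zeros((540,360+420,3),np.uint8);c[:,:360]=a;c[:360,360:]=b;cv2.imwrite('pics/pre.png',c)"
```

```text
total rotvec [-0.001 -0.001  0.007] per row [-0.001 -0.001  0.007] local total cm [-0.1  -0.05  8.03]
tip [ 0.4853 -0.1573  0.0943] F [-0.17  0.57 -0.5 ] t 5.9 open 0.0037800111034426076 q [ 0.43  0.8  -0.34  2.02  0.61  0.43 -0.26]
```

View pics/pre.png

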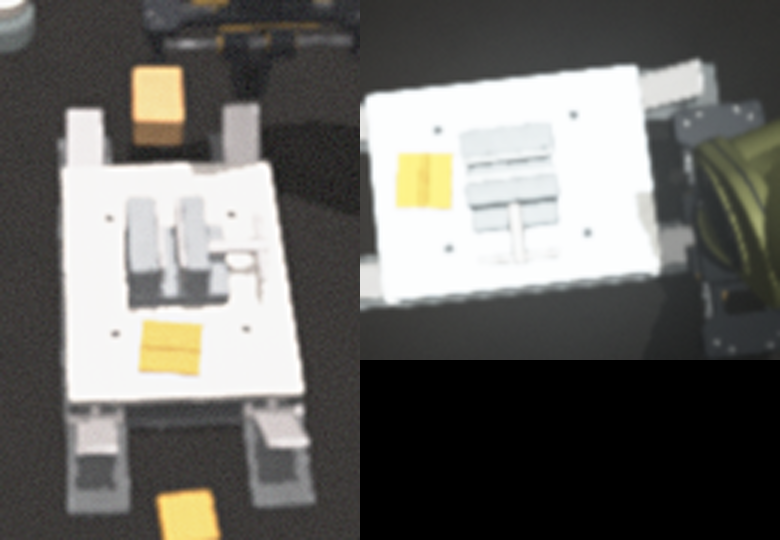

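The fingers stand over the near right tab (side view about (243,95)), and everything else is where it was. Pressing down now.

>>> send_rows([
  {"x":-0.1,"y":0,"z":1.5,"rx":0,"ry":0,"rz":0,"jaw":0},
  {"x":0,"y":0,"z":1,"rx":0,"ry":0,"rz":0,"jaw":0},
  {"x":0,"y":0,"z":0.5,"rx":0,"ry":0,"rz":0,"jaw":0},
  {"x":0,"y":0,"z":0.4,"rx":0,"ry":0,"rz":0,"jaw":0},
  {"x":0,"y":0,"z":0.4,"rx":0,"ry":0,"rz":0,"jaw":0},
])

```text
clock: 6.5
tool_pos: [0.4861, -0.1586, 0.0681]
eef_rot: [0.661, 0.75, 0.0, 0.0]
contact_force: [0.4, 0.8, 0.8]
opening: 0.004
finger_force: 0.3
```

>>> send_rows([
  {"x":0,"y":0,"z":0.3,"rx":0,"ry":0,"rz":0,"jaw":0},
  {"x":0,"y":0,"z":0.3,"rx":0,"ry":0,"rz":0,"jaw":0},
  {"x":0,"y":0,"z":0.3,"rx":0,"ry":0,"rz":0,"jaw":0},
  {"x":0,"y":0,"z":0.1,"rx":0,"ry":0,"rz":0,"jaw":0},
  {"x":0,"y":0,"z":0,"rx":0,"ry":0,"rz":0,"jaw":0},
])

```text
clock: 7.0
tool_pos: [0.486, -0.159, 0.0581]
eef_rot: [0.661, 0.75, -0.0, -0.0]
contact_force: [1.0, -0.4, 0.0]
opening: 0.007
finger_force: 0.1
```

>>> send_rows([
  {"x":0,"y":0,"z":0.4,"rx":0,"ry":0,"rz":0,"jaw":0},
  {"x":0,"y":0,"z":0.4,"rx":0,"ry":0,"rz":0,"jaw":0},
  {"x":0,"y":0,"z":0.4,"rx":0,"ry":0,"rz":0,"jaw":0},
  {"x":0,"y":0,"z":0.3,"rx":0,"ry":0,"rz":0,"jaw":0},
  {"x":0,"y":0,"z":0,"rx":0,"ry":0,"rz":0,"jaw":0},
])

```text
clock: 7.5
tool_pos: [0.4857, -0.1588, 0.0427]
eef_rot: [0.661, 0.75, -0.0, -0.0]
contact_force: [-0.2, -0.5, -0.2]
opening: 0.004
finger_force: 0.0
```

>>> send_rows([
  {"x":0,"y":0,"z":0.4,"rx":0,"ry":0,"rz":0,"jaw":0},
  {"x":0,"y":0,"z":0.4,"rx":0,"ry":0,"rz":0,"jaw":0},
  {"x":0,"y":0,"z":0.3,"rx":0,"ry":0,"rz":0,"jaw":0},
  {"x":0,"y":0,"z":0.2,"rx":0,"ry":0,"rz":0,"jaw":0},
  {"x":0,"y":0,"z":0,"rx":0,"ry":0,"rz":0,"jaw":0},
])

```text
clock: 8.0
tool_pos: [0.4858, -0.1588, 0.0299]
eef_rot: [0.661, 0.75, -0.0, -0.0]
contact_force: [0.5, -0.3, 0.1]
opening: 0.003
finger_force: 0.0
```

>>> send_rows([
  {"x":0,"y":0,"z":0.2,"rx":0,"ry":0,"rz":0,"jaw":0},
  {"x":0,"y":0,"z":0.2,"rx":0,"ry":0,"rz":0,"jaw":0},
  {"x":0,"y":0,"z":0.1,"rx":0,"ry":0,"rz":0,"jaw":0},
  {"x":0,"y":0,"z":0.05,"rx":0,"ry":0,"rz":0,"jaw":0},
  {"x":0,"y":0,"z":0,"rx":0,"ry":0,"rz":0,"jaw":0},
])

```text
clock: 8.5
tool_pos: [0.486, -0.159, 0.0252]
eef_rot: [0.661, 0.75, -0.0, 0.0]
contact_force: [-1.2, 0.5, 6.2]
opening: 0.008
finger_force: 3.2
```

>>> send_rows([
  {"x":0,"y":0,"z":0.05,"rx":0,"ry":0,"rz":0,"jaw":0},
  {"x":0,"y":0,"z":0.05,"rx":0,"ry":0,"rz":0,"jaw":0},
  {"x":0,"y":0,"z":0,"rx":0,"ry":0,"rz":0,"jaw":0},
  {"x":0,"y":0,"z":0,"rx":0,"ry":0,"rz":0,"jaw":0},
  {"x":0,"y":0,"z":0,"rx":0,"ry":0,"rz":0,"jaw":0},
])

```text
clock: 9.0
tool_pos: [0.486, -0.1591, 0.025]
eef_rot: [0.661, 0.75, -0.0, 0.001]
contact_force: [-2.9, 0.4, 15.8]
opening: 0.004
finger_force: 7.2
```

```bash
python3 -c "
from plan import *
plan([-.07,-.167],.014,1)"
```

```text
total rotvec [0.001 0.001 0.007] per row [0.001 0.001 0.007] local total cm [ 0.09 -0.1  -0.  ]
tip [ 0.486  -0.1591  0.014 ] F [-2.88  0.43 15.8 ] t 9.0 open 0.004424363676640371 q [ 0.33  0.94 -0.18  2.04  0.71  0.22 -0.34]
```

It bottoms out level: the tip is at 14.0 mm with 16 N. I'll lift straight up and back away to look.

>>> send_rows([
  {"x":0,"y":0,"z":-1,"rx":0,"ry":0,"rz":0,"jaw":0},
  {"x":0,"y":0,"z":-3,"rx":0,"ry":0,"rz":0,"jaw":0},
  {"x":0,"y":0,"z":-4,"rx":0,"ry":0,"rz":0,"jaw":0},
  {"x":0,"y":0,"z":-4,"rx":0,"ry":0,"rz":0,"jaw":0},
  {"x":0,"y":0,"z":-4,"rx":0,"ry":0,"rz":0,"jaw":0},
])

```text
clock: 9.5
tool_pos: [0.4855, -0.1588, 0.1854]
eef_rot: [0.661, 0.75, -0.0, -0.0]
contact_force: [0.8, -0.2, 0.4]
opening: 0.007
finger_force: 0.0
```

>>> send_rows([
  {"x":-4,"y":0,"z":-0.5,"rx":0,"ry":0,"rz":0,"jaw":0},
  {"x":-4,"y":0,"z":-0.5,"rx":0,"ry":0,"rz":0,"jaw":0},
  {"x":-4,"y":0,"z":0,"rx":0,"ry":0,"rz":0,"jaw":0},
  {"x":-4,"y":0,"z":0,"rx":0,"ry":0,"rz":0,"jaw":0},
  {"x":-4,"y":0,"z":0,"rx":0,"ry":0,"rz":0,"jaw":0},
])

```text
clock: 10.0
tool_pos: [0.5107, -0.3589, 0.194]
eef_rot: [0.661, 0.75, 0.0, -0.0]
contact_force: [-0.4, -0.3, -0.3]
opening: 0.005
finger_force: 0.0
```

```bash
python3 -c "
from plan import *
S=snapshot('side');T=snapshot('top')
f=lambda I:cv2.resize(I[...,::-1],None,fx=3,fy=3,interpolation=cv2.INTER_CUBIC)
a=f(S['img'][140:320,250:370]);b=f(T['img'][190:300,190:330+0]);c=np.zeros((540,360+420,3),np.uint8);c[:,:360]=a;c[:330,360:]=b;cv2.imwrite('pics/post.png',c)
q,_,_=quad(T,(215,330,195,290),232);print(q.round(1).tolist()); b=f(T['img'][190:300,215:355]);c[:330,360:]=b;cv2.imwrite('pics/post.png',c)"
```

```text
[[311.1, 202.6], [329.4, 266.6], [228.4, 279.4], [222.4, 212.4]]
```

View pics/post.png

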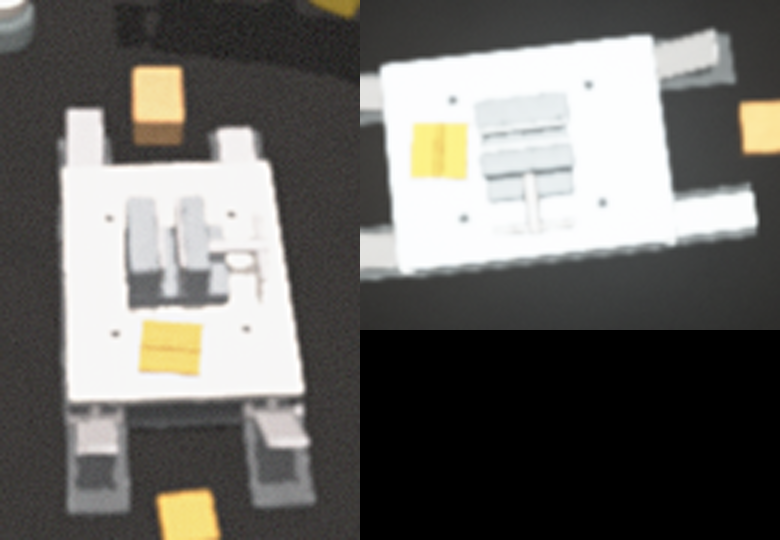

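The near right tab now lies flat: bright and covering its ear in the top view at about (715,213). The other three tabs still stand, and the plate and the other things haven't moved. Handing in.

```bash
python3 -c "
from plant import *
print(finish_job())"
```

```text
the job is handed in; nothing more can be done
None
```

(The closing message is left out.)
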